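Hang the key-return pail by its bail

ROBOT

A 6-joint arm with a two-finger parallel gripper is mounted at the origin on the work surface. World frame = base frame: x ahead of the robot, y to its left, z up, the work surface at z = 0. Lengths are in m, angles in degrees, forces in N, time in s.
With the tool pointing down it reaches from about 0.35 to 1 m from the base axis. Payload 7.1 kg.
Tool frame: the origin (TCP) lies midway between the tips of the shut fingers; the grasp point (between the pads) lies 19 mm behind it (tcp_to_grasp is the distance from the TCP to the grasp point, in m); z points along the fingers, y is the line along which they close (so a half turn about z gives the same grasp; the last joint's range is limited). The gripper opens to 85 mm and grips with 20 to 120 N. Pads are 22 mm wide; open, the fingers measure 114 mm over their backs; the gripper's body (76 mm by 85 mm) begins 54 mm behind the grasp point. The pads swing forward as they close: fully open they stand 13 mm farther back than shut.
Start: joints at [-75.802, 24.242, 93.386, -0, 62.372, -1.089], TCP at [0.165, -0.603, 0.231] pointing down, gripper open.
Joint ranges: [-172.04, 172.04], [-51.8, 120.97], [4.93, 147.93], [-75.15, 255.16], [6.16, 154.13], [-145.62, 145.62]. Speed limits (degrees/s): [136.94, 136.94, 172.46, 180, 180, 180].

INTERFACE

Orientations are given as a 3x3 rotation matrix whose columns are the frame's x, y, z axes.
In Python, from workcell import reach, movel, move_joints, set_gripper, dwell, solve_ik, sense, read_camera, calibration, IKError, hand_in, outline_of, place_of, tcp_to_grasp gives the robot as it stands. The module is installed in compiled form; this text tells all that it offers. Calls block until the motion is done:
- reach(position, orientation): joint-space move of the TCP to a pose.
- movel(position, v=0.15, rotation=None, contact_N=None): straight line of the TCP; rotation=None keeps the orientation; v is the mean speed in m/s. With contact_N (N) it stops when the force on the tool has changed by that much, and returns True; else False.
- move_joints(angles): joint-space move.
- set_gripper(opening, f_grip=None): finger opening in m; f_grip is the grip in N (None keeps the last); returns when the fingers have stopped.
- dwell(seconds).
- solve_ik(position, orientation): joint angles nearest the present ones, or None.
- sense(): the state.
- read_camera(name): name is "side" or "top" or "wrist"; returns the picture (400x640x3 uint8, red, green, blue); there is no depth.
- calibration(name): a dict with "intrinsics" (3x3 intrinsics, pixels), "dist" ([k1, k2, p1, p2, k3] as OpenCV has them; the pictures are not rectified), "world_to_cam" (4x4, takes a point from world to camera coordinates). Camera axes: x right, y down, z forward; pixel columns grow to the right and rows downward; lengths in m; the calibration is good to about 2 mm. A picture is of the moment at which its call begins: read the wrist's pose just before it. calibration takes no time and is no camera call; for the wrist camera it gives the pose at the moment of the call.
A pose or a line that the arm cannot do raises IKError and nothing moves.
- hand_in(): hands the job in; it is judged then, once.
Trained networks look in the newest picture that a camera, given by its name, has taken for a name from the list of things; names that differ only in an ending like _2 or _b are one class to them, and where a whole thing is asked for, a point or a joint stands for the part that bears it (a point fixed in the world has none). Each returns a list of dicts, best first, with "conf" (0 to 1); they miss things now and then, are a little off and sometimes report something else, mostly with a low value. They report only what shows in the picture. A call takes as long as a camera call. They do not tell look-alikes from the thing itself.
- outline_of(thing, camera): "pixels" (400x640 bool, what is visible of it).
- place_of(thing, camera): "point" ([x, y, z] in m, in world coordinates, good to about 4 mm: a listed point, or the origin of a listed thing).
The state is a dict: "time": time; "q": joint angles; "qd": joint speeds; "joint_efforts": joint torques, N m; "tool_pos": TCP position; "tcp_rot": TCP orientation; "contact_force": force on the tool from outside, world axes, zero at the start; "moment": the same for the moment, N m; "grip_width": finger opening in m; "grip_force": force on a finger pad.
Only numpy, scipy, OpenCV 4.12 (cv2) and the standard library are available. Lean on these libraries where they do the work, as an engineer would, in place of code of your own. Each camera call takes 0.05 s, during which the arm holds its last target. There are 200 camera calls.

TASK

The little zinc key-return pail is snapped into its dock with its wire bail folded down to one side: first raise the bail upright while the pail stays in the dock, then pull the pail up out of the dock's spring noses by the coral grip of the bail. Hang it by the bail on both prongs of the blue stand, in the prongs' dip with the coral grip between them, and let go. Keep the pail upright so that no key spills, and leave the fob, the padlock, the glass tumbler and the wooden key block where they are.

Things in the scene. Friction and masses are not known exactly. Their poses are not given: they have to be found in the camera images.
- pail: Zinc-grey pail, keys fixed inside, about 0.3 kg. Origin: centre of its underside (4 mm above the work top in the dock); z up. Outer radius 37 mm at 17 mm height, 46 mm at the rim, 70 mm up; foot bead of radius 41 mm, 6 to 9 mm up. Ears at y = +-46 mm, 62 mm up, carry the bail, which folds to the pail's -x side (roughly towards -y of the work top, away from the other things).
- bail (a joint): Bail angle about the line through the ears, rad: 0 = folded level towards the pail's -x; pi/2 = upright; pi = level to +x. A little stiff (0.025 N m): it stays where it is left. U of 4.4 mm chrome wire, arms at y = +-49 mm, straight top bar (80 mm, parallel to the pail's y) 70 mm from the hinge line.
- bail_grip (a point): Middle of the bail's top bar, on the axis of its coral silicone sleeve (12 mm diameter, 34 mm long, along the pail's y); 23 mm of bare straight wire on either side. Moves on a 70 mm circle about bail_pivot; with the bail upright it is 132 mm above the pail's underside, 62 mm above the rim.
- bail_pivot (a point): Point on the bail's hinge line at the middle of the pail, 62 mm above the pail's underside; its axes are the pail's.
- dock: Fixed dark round dock, 140 mm diameter. Origin: centre of its underside on the work top. Floor 4 mm thick, collar 100 mm outside diameter, 12 mm high; chrome blocks at y = +-64 mm, 30 mm high, hold brass spring noses that snap over the pail's foot bead. Pulling the pail straight up takes about 7 to 10 N beyond its weight over the first 10 mm; then it is free.
- stand: Fixed blue rod stand. Origin on the work top below the saddle; z up. Two 9 mm rods (axes y = +-30 mm) rise at x = +85 mm to 175 mm and run to -x as level prongs; each dips to axis height 165 mm from x = +11 to -11 mm and turns up to its open tip at x = -26 mm, axis height 179 mm, roughly facing the robot. Base plate 8 mm high, x = +48 to +122 mm.
- saddle (a point): Where the middle of the bail's bar belongs: midway between the prongs' dips, 171.7 mm above the work top, the bare wire resting on both prongs. Axes are the stand's. The pail cannot pass down between the prongs: move it along the stand's +x with the prongs between bar and pail rim, then lower the bar into the dips.
- fob: Bystander: coral silicone key fob lying flat, about 66 x 42 x 11 mm. Origin under its round part.
- padlock: Bystander: gunmetal padlock lying flat, about 68 x 46 x 22 mm. Origin at its underside.
- tumbler: Bystander: clear glass tumbler, 70 mm rim diameter, 90 mm high. Origin under its centre.
- keyblock: Bystander: worn dark wooden key block, 55 x 75 x 34 mm. Origin under its centre.
There are look-alikes about, which are no part of the job. What is shaped like the pail but orange is not meant.

How it is judged:
By the outcome, as a careful person would: the job done as asked, in the order asked, and still so for the second after the job is handed in, with the robot touching nothing.
It also fails if it takes over 64 s, if anything falls off the work surface, if the arm or the gripper's body presses on something with over 40 N, if the wrist force passes 120 N, or if a joint passes its speed limit or range.

## Working session

There is one attempt and no reset: what is moved stays moved. The work goes in short steps, each a Python script; the robot and the scene stay as the last script left them, time stands still between calls to the robot, and variables do not carry over. Pictures are saved under pics/ and viewed, at most 10 in all, crops included, and the job is handed in when it is done.

```bash
mkdir -p pics
cat > h.py <<'E'
from workcell import *
import numpy as np, cv2
def save(n,im): cv2.imwrite('pics/'+n+'.png',im[:,:,::-1])
def px(p,c):
    C=calibration(c);T=np.array(C['world_to_cam']);r,_=cv2.Rodrigues(T[:3,:3])
    return cv2.projectPoints(np.array(p,float).reshape(-1,3),r,T[:3,3],np.array(C['intrinsics']),np.array(C['dist']))[0].reshape(-1,2)
def ray(uv,C):
    T=np.array(C['world_to_cam']);n=cv2.undistortPoints(np.array(uv,float).reshape(-1,1,2),np.array(C['intrinsics']),np.array(C['dist'])).reshape(2)
    d=T[:3,:3].T@np.r_[n,1];return -T[:3,:3].T@T[:3,3],d/np.linalg.norm(d)
def tri(obs):
    A=0;b=0
    for uv,C in obs:
        o,d=ray(uv,C);P=np.eye(3)-np.outer(d,d);A=A+P;b=b+P@o
    x=np.linalg.solve(A,b);return x,[float(np.linalg.norm((np.eye(3)-np.outer(d,d))@(x-o))) for o,d in [ray(*k) for k in obs]]
E
python3 - <<'E'
from h import *
np.set_printoptions(precision=4,suppress=True)
ims=[]
for c in('side','top'):
    im=read_camera(c);ims.append(im)
    print(c,np.linalg.inv(np.array(calibration(c)['world_to_cam']))[:3,3])
    for t in('pail','bail_grip','bail_pivot','dock','stand','saddle','fob','padlock','tumbler','keyblock'):
        print(t,[(round(d['conf'],2),np.round(d['point'],4).tolist(),px(d['point'],c).round().tolist()[0]) for d in place_of(t,c)[:3]])
save('side0',ims[0]);save('top0',ims[1])
print(sense()['time'],tcp_to_grasp)
E
```

```text
side [ 0.4247 -0.5059  0.5718]
pail [(0.83, [0.4331, -0.1977, 0.0014], [245.0, 362.0]), (0.78, [0.7692, -0.2477, -0.0007], [444.0, 319.0]), (0.71, [0.4564, -0.0222, 0.0036], [235.0, 273.0])]
bail_grip [(0.84, [0.5938, -0.2503, 0.0904], [357.0, 324.0]), (0.84, [0.3927, -0.1342, 0.0607], [205.0, 315.0]), (0.6, [0.7772, -0.1799, 0.067], [432.0, 264.0])]
bail_pivot [(0.67, [0.7718, -0.2447, 0.0575], [452.0, 297.0]), (0.61, [0.5928, -0.1896, 0.0647], [338.0, 301.0]), (0.57, [0.4329, -0.1936, 0.0612], [239.0, 339.0])]
dock [(0.37, [0.5938, -0.1852, 0.0015], [336.0, 321.0])]
stand []
saddle [(0.81, [0.5618, 0.164, 0.1699], [256.0, 140.0])]
fob [(0.77, [0.7703, 0.0029, 0.0007], [374.0, 225.0])]
padlock [(0.71, [0.4564, -0.0226, 0.0027], [235.0, 274.0]), (0.58, [0.5943, -0.2515, 0.0891], [358.0, 325.0])]
tumbler [(0.75, [0.6743, -0.0191, 0.0003], [339.0, 243.0])]
keyblock []
top [ 0.3995 -0.0286  1.2877]
pail [(0.92, [0.7688, -0.2489, -0.0019], [401.0, 151.0]), (0.61, [0.4323, -0.1908, -0.0012], [380.0, 283.0]), (0.56, [0.5927, -0.1852, 0.0048], [377.0, 218.0])]
bail_grip [(0.79, [0.3937, -0.1341, 0.0612], [359.0, 299.0]), (0.7, [0.7744, -0.1834, 0.062], [379.0, 142.0]), (0.49, [0.5865, -0.2516, 0.0863], [410.0, 216.0])]
bail_pivot [(0.72, [0.4348, -0.1962, 0.0601], [385.0, 281.0]), (0.68, [0.7665, -0.2496, 0.0619], [406.0, 145.0]), (0.63, [0.591, -0.1889, 0.0677], [382.0, 215.0])]
dock [(0.83, [0.5931, -0.1876, 0.0004], [378.0, 218.0])]
stand []
saddle [(0.76, [0.5591, 0.1623, 0.1715], [227.0, 220.0])]
fob [(0.83, [0.7701, 0.0046, 0.0043], [303.0, 149.0])]
padlock [(0.59, [0.4556, -0.0213, -0.0008], [311.0, 272.0])]
tumbler [(0.81, [0.6704, -0.0151, 0.0003], [310.0, 187.0])]
keyblock [(0.89, [0.5559, 0.0213, -0.0005], [295.0, 232.0])]
1.1 0.0187
```

View pics/side0.png

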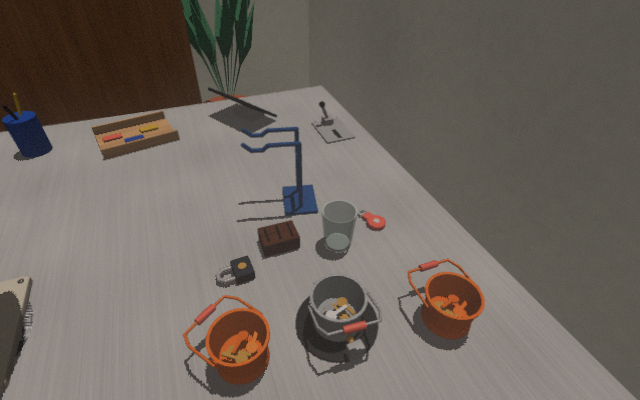

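View pics/top0.png

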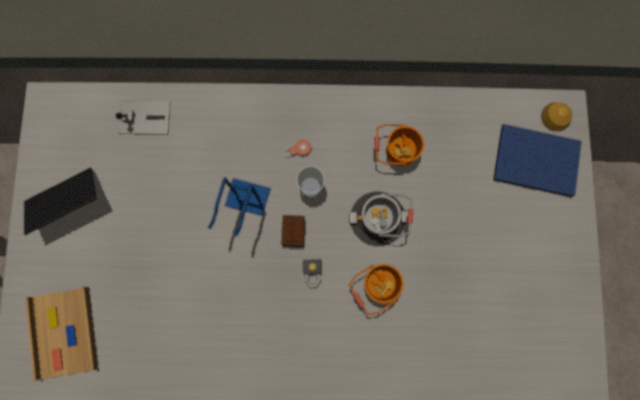

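Look-alike candidates for the pail: orange pail at side (240,345) / top (383,284), orange pail at side (448,305) / top (405,146), and the zinc pail in the dark dock at side (340,308) / top (380,216). I choose the zinc one. The blue stand is at side (275,150) / top (235,205). Next, a close crop to check this and to measure the stand's direction.

Run:
```python
from h import *
s=cv2.imread('pics/side0.png');t=cv2.imread('pics/top0.png')
z=lambda im,x,y:cv2.resize(im[y:y+75,x:x+100],None,fx=4,fy=4,interpolation=cv2.INTER_CUBIC)
m=np.vstack([np.hstack([z(s,230,115),z(t,190,170)]),np.hstack([z(s,290,270),z(t,335,180)])])
m=cv2.convertScaleAbs(m,alpha=1.5);cv2.imwrite('pics/crop.png',m)
for c in('side','top'):
    read_camera(c)
    for k in('stand','bail','pail','saddle'):
        for d in outline_of(k,c)[:4]:
            ys,xs=np.nonzero(d['pixels']);print(c,k,round(d['conf'],2),xs.min(),xs.max(),ys.min(),ys.max(),len(xs))
```

```text
side stand 0.69 241 317 127 215 1813
side bail 0.85 183 256 295 366 598
side bail 0.65 322 355 200 252 1496
side bail 0.64 408 453 261 305 187
side bail 0.62 306 382 293 335 587
side pail 0.98 408 484 259 338 3481
side pail 0.79 308 382 273 340 3434
side pail 0.75 183 270 298 383 4443
side saddle 0.73 243 315 127 214 1513
side saddle 0.26 308 381 273 340 3377
top stand 0.69 209 269 178 235 1498
top bail 0.79 355 362 295 305 42
top bail 0.76 374 395 124 164 128
top bail 0.65 399 412 207 236 105
top pail 0.84 349 403 265 314 1352
top pail 0.77 362 412 194 235 1376
top pail 0.73 374 423 125 165 1297
top saddle 0.76 210 269 178 234 1422
```

View pics/crop.png

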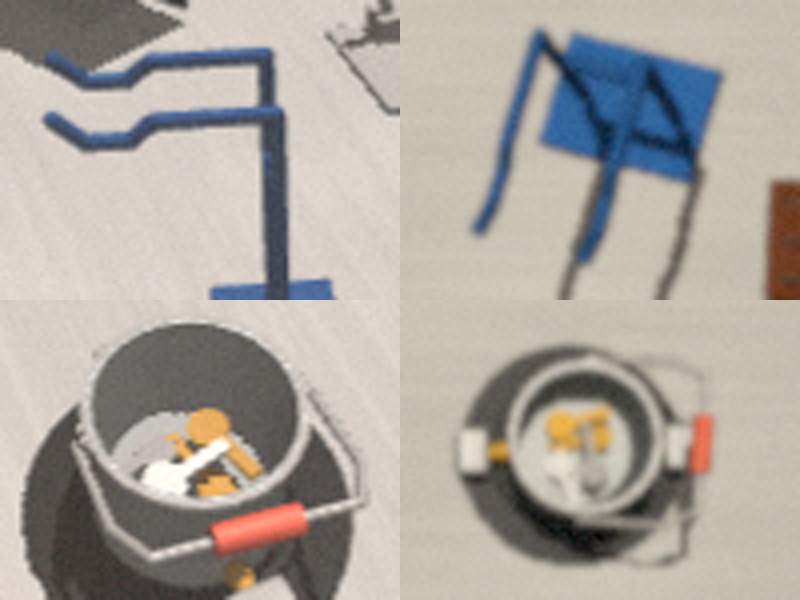

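Run:
```python
from h import *
np.set_printoptions(precision=4,suppress=True)
S=calibration('side');T=calibration('top')
P={'tipL':((242.5,129.3),(209.5,228)),'corL':((297,128.8),(225,178.8)),'tipR':((241.8,144.5),(235.8,234.5)),'corR':((299.5,143.8),(252.5,186.3)),'gripP':((355,327),(410.6,216))}
R={}
for k,(a,b) in P.items():
    R[k],e=tri([(a,S),(b,T)]);print(k,R[k],np.round(e,4))
mt=(R['tipL']+R['tipR'])/2;mc=(R['corL']+R['corR'])/2
d=mc-mt;print('x axis deg',np.degrees(np.arctan2(d[1],d[0])),'len',np.linalg.norm(d),'yaxis',R['tipL']-R['tipR'],R['corL']-R['corR'])
x=d/np.linalg.norm(d);print('saddle',mt+26e-3*x)
p=sense();q=np.array(p['q']);C=np.linalg.inv(np.array(calibration('wrist')['world_to_cam']));Rt=p['tcp_rot'];print('cam in tool',np.array(Rt).T@(C[:3,3]-p['tool_pos']),'\n',np.array(Rt).T@C[:3,:3],Rt)
```

```text
tipL [0.5408 0.1977 0.1805] [0.0016 0.0016]
corL [0.6512 0.1701 0.1746] [0.0017 0.0017]
tipR [0.5269 0.1406 0.1796] [0.0007 0.0007]
corR [0.6349 0.1087 0.176 ] [0.0017 0.0017]
gripP [ 0.5874 -0.2533  0.0907] [0.0015 0.0015]
x axis deg -15.24368188555928 len 0.11332028459473976 yaxis [0.0139 0.0571 0.0009] [ 0.0163  0.0614 -0.0015]
saddle [0.5589 0.1623 0.179 ]
cam in tool [ 0.0826  0.0008 -0.1414] 
 [[ 0.0012 -0.9479 -0.3185]
 [ 1.      0.0012  0.0004]
 [-0.     -0.3185  0.9479]] [[ 0.9646  0.2636  0.    ]
 [ 0.2636 -0.9646  0.    ]
 [ 0.     -0.     -1.    ]]
```

Crop confirms: the zinc pail in the dark dock, bail to the right with its coral grip at top (410,216) / side (355,327). The stand's prongs are clean, with tips at top (210,228) and (236,235), so its yaw is about -15°. Next, wrist views of the pail.

```bash
cat >> h.py <<'E'
np.set_printoptions(precision=4,suppress=True)
def Rz(a):a=np.radians(a);return np.array([[np.cos(a),-np.sin(a),0],[np.sin(a),np.cos(a),0],[0,0,1]])
def Rx(a):a=np.radians(a);return np.array([[1,0,0],[0,np.cos(a),-np.sin(a)],[0,np.sin(a),np.cos(a)]])
D=np.diag([1.,-1,-1])
def coral(im,u,r=45):
    h=cv2.cvtColor(im,cv2.COLOR_RGB2HSV);m=(((h[...,0]<9)|(h[...,0]>172))&(h[...,1]>110)&(h[...,2]>90)).astype(np.uint8)
    k=np.zeros_like(m);u=np.array(u).astype(int);k[max(0,u[1]-r):u[1]+r,max(0,u[0]-r):u[0]+r]=1;m=m*k
    n,l,s,c=cv2.connectedComponentsWithStats(m)
    i=1+np.argmax(s[1:,4]);ys,xs=np.nonzero(l==i);p=np.c_[xs,ys].astype(np.float32)
    (c0,(w,hh),a)=cv2.minAreaRect(p);c0=p.mean(0);_,_,v=np.linalg.svd(p-c0,full_matrices=False);L=max(w,hh)/2
    return c0,v[0],L,s[i,4]
E
python3 - <<'E'
from h import *
obs=[];E=[[],[]]
for i,y in enumerate((-.17,-.30)):
    reach([.60,y,.27],D);C=calibration('wrist');im=read_camera('wrist');save('w%d'%i,im)
    for t in('bail_grip','bail_pivot','pail','dock'):
        print(t,[(round(d['conf'],2),np.array(d['point']).round(4).tolist()) for d in place_of(t,'wrist')[:3]])
    c,v,L,n=coral(im,px([.588,-.2525,.0895],'wrist')[0]);print(c,v,L,n)
    v=v*np.sign(v[np.argmax(abs(v))])
    obs.append((c,C));E[0].append((c+v*L,C));E[1].append((c-v*L,C))
print('grip',tri(obs));e=[tri(k)[0] for k in E];print(e,np.linalg.norm(e[0]-e[1]))
d=e[0]-e[1];print('bar yaw',np.degrees(np.arctan2(d[1],d[0])))
print(sense()['time'],sense()['q'])
E
```

```text
bail_grip [(0.67, [0.5862, -0.2532, 0.0903]), (0.61, [0.3956, -0.134, 0.0671])]
bail_pivot [(0.88, [0.5941, -0.1883, 0.0682]), (0.78, [0.7712, -0.2482, 0.0645]), (0.7, [0.4301, -0.1901, 0.0628])]
pail [(0.81, [0.7692, -0.2449, 0.0012]), (0.75, [0.59, -0.1892, 0.0041]), (0.65, [0.4302, -0.1923, -0.0012])]
dock []
[394.6161 187.13  ] [-0.1948  0.9808] 15.787349700927734 323
bail_grip [(0.82, [0.5852, -0.2533, 0.0895]), (0.74, [0.7695, -0.1745, 0.0608])]
bail_pivot [(0.75, [0.4279, -0.1906, 0.062]), (0.59, [0.7735, -0.2499, 0.064]), (0.56, [0.5902, -0.187, 0.0681])]
pail [(0.94, [0.5924, -0.1913, 0.0028]), (0.78, [0.432, -0.1932, -0.0021]), (0.67, [0.7693, -0.2467, 0.001])]
dock []
[272.9749 186.7626] [-0.0712  0.9975] 15.951605796813965 358
grip (array([ 0.5883, -0.2524,  0.0889]), [0.0001391862697181774, 0.00013918626971797074])
[array([ 0.5706, -0.2504,  0.0891]), array([ 0.6055, -0.2544,  0.0888])] 0.035055114822952406
bar yaw 173.42001389586937
4.8833 [-27.4858  25.9454  85.255    0.0079  68.8012  62.425 ]
```

View pics/w0.png

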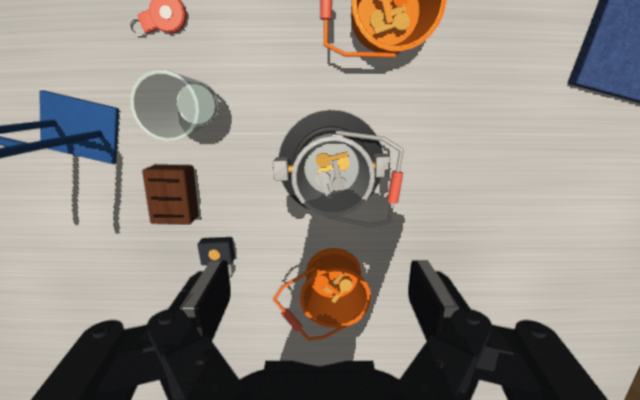

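The wrist view shows the zinc pail at (332,165) between its chrome blocks, and its coral grip at (395,187). That triangulates to (0.588,-0.252,0.089), with the sleeve at 35 mm long, so the fold angle is about 19°. Next I raise the bail with a loose cage around the sleeve.

```bash
cat >> h.py <<'E'
YAW=-5.;INW=Rz(YAW)@[0,1,0];PIV=np.array([.593,-.1872,.066])
def pose(th,phi,back=0.):
    t=np.radians(th);G=PIV+.07*(-np.cos(t)*INW+np.sin(t)*np.array([0,0,1]))
    R=Rz(YAW)@Rx(phi)@D;return G+(tcp_to_grasp-back)*R[:,2],R
E
python3 - <<'E'
from h import *
P=[pose(19,50,.08)]+[pose(19+71*i/8,50*(1-i/8)) for i in range(9)]
for p,R in P:
    q=solve_ik(p,R);print(None if q is None else np.round(q,0))
    assert q is not None
set_gripper(.035,20)
reach(*P[0]);print(movel(P[1][0],v=.08,contact_N=4),sense()['tool_pos'],P[1][0],sense()['contact_force'])
C=calibration('wrist');im=read_camera('wrist');save('w2',im)
im=read_camera('side');save('s2',im[230:380,270:470].repeat(3,0).repeat(3,1));print(sense()['time'])
E
```

```text
[-44.  50.  77.  36.  90.  38.]
[-40.  52.  82.  39.  83.  36.]
[-39.  48.  85.  36.  78.  39.]
[-37.  45.  87.  33.  73.  41.]
[-35.  42.  89.  29.  69.  45.]
[-32.  39.  91.  25.  64.  49.]
[-29.  37.  93.  20.  60.  55.]
[-26.  35.  95.  14.  56.  61.]
[-22.  33.  96.   8.  53.  68.]
[-19.  32.  98.  -0.  50.  76.]
False [ 0.5887 -0.2394  0.0771] [ 0.5885 -0.2389  0.0768] [ 0.666  -0.6705  0.2231]
7.3333
```

View pics/s2.png

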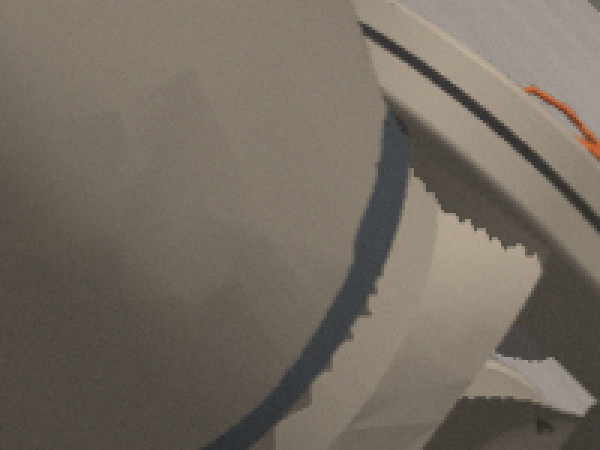

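The arm blocks the side camera here, and the view shows only the arm link. No contact was felt. I'll check with the wrist view after closing loosely.

Run:
```python
from h import *
set_gripper(.016,20);s=sense();print(s['grip_width'],s['grip_force'],s['contact_force'])
save('w3',read_camera('wrist'));print(s['time'])
```

```text
0.015828095326302742 0.0 [-0.8722  0.116  -0.211 ]
7.6583
```

View pics/w3.png

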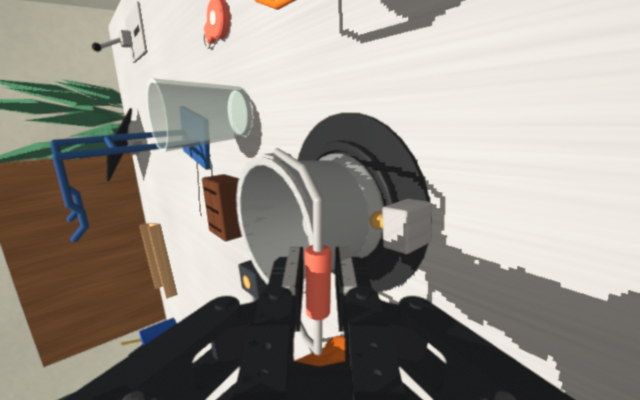

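The wrist view shows the coral sleeve at (318,283), centred between the fingers with the bar parallel to the pads. Raising it now.

Run:
```python
from h import *
for i in range(1,9):
    p,R=pose(19+71*i/8,50*(1-i/8));movel(p,v=.05,rotation=R);s=sense();print(i,s['contact_force'],s['tool_pos']-p)
set_gripper(0.0,60);dwell(.2);s=sense();print(s['grip_width'],s['grip_force'],s['contact_force'],s['time'])
C=calibration('wrist');save('w4',read_camera('wrist'));save('t4',read_camera('top'))
for c in('wrist','top'):
  for t in('pail','bail_grip','bail_pivot'):print(c,t,[(round(d['conf'],2),np.array(d['point']).round(4).tolist()) for d in place_of(t,c)[:3]])
```

```text
1 [ 0.108   0.3887 -1.1364] [0.0005 0.0003 0.001 ]
2 [-0.6867  0.8047 -0.2324] [0.0001 0.0003 0.0002]
3 [ 0.0452  0.5049 -0.1215] [-0.      0.0003 -0.0001]
4 [ 0.0512 -0.0477  0.378 ] [-0.      0.0002 -0.0002]
5 [0.5285 0.6445 0.1914] [-0.0001  0.0001 -0.0002]
6 [ 0.7653 -0.0256 -0.0087] [-0.0001  0.0001 -0.0003]
7 [-0.6123 -0.0667 -1.1975] [-0.0001  0.     -0.0003]
8 [-0.3559 -0.9232  0.2312] [-0.0001  0.     -0.0003]
0.009933283638479102 58.3662074804306 [ 1.6086 -1.049  -0.2167] 10.725
wrist pail [(0.9, [0.4317, -0.194, -0.0026]), (0.84, [0.5894, -0.1904, 0.0028])]
wrist bail_grip [(0.83, [0.5942, -0.188, 0.1368]), (0.38, [0.6728, -0.0187, 0.0])]
wrist bail_pivot [(0.82, [0.5936, -0.1887, 0.0687])]
top pail [(0.55, [0.7726, -0.2497, -0.0001])]
top bail_grip [(0.59, [0.7673, -0.1811, 0.0635])]
top bail_pivot [(0.73, [0.7682, -0.2483, 0.064])]
```

View pics/w4.png

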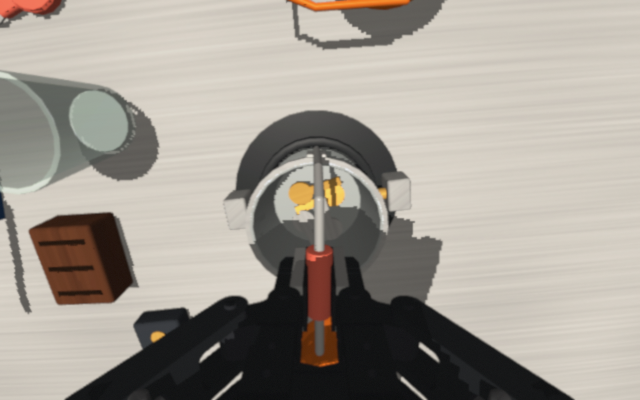

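Wrist view: the bail stands upright, with its bar along column 318 over the pail's middle. The pail is still between the blocks at (237,210) and (397,192), and the sleeve is gripped. Pulling up now.

Run:
```python
from h import *
p=np.array(sense()['tool_pos'])
for z in(.004,.008,.012,.02,.06,.14):
    movel(p+[0,0,z],v=.04 if z<.03 else .1);s=sense();print(z,s['contact_force'],s['grip_width'])
sy=-14.8;sad=np.array([.5595,.1627,.1717])
for xy,y in(((.46,-.02),30),((.425,.10),55)):
    movel([*xy,p[2]+.14],v=.13,rotation=Rz(y)@D)
R=Rz(sy+90)@D
a=sad+Rz(sy)@[-.125,0,0]
movel([a[0],a[1],p[2]+.14],v=.13,rotation=R);dwell(.5)
print(sense()['contact_force'],sense()['time'],sense()['q'])
for c in('side','wrist'):
    save('c5'+c,read_camera(c))
    for t in('saddle','bail_grip','bail_pivot','pail'):print(c,t,[(round(d['conf'],2),np.array(d['point']).round(4).tolist()) for d in place_of(t,c)[:3]])
a=cv2.imread('pics/c5side.png')[60:260,130:430];b=cv2.imread('pics/c5wrist.png');cv2.imwrite('pics/c5.png',np.hstack([cv2.resize(a,(400,267)),cv2.resize(b,(400,250))[:250]]) if 0 else np.vstack([cv2.resize(a,(480,320)),cv2.resize(b,(480,280))]))
```

```text
0.004 [-0.7367 -0.0568 -3.8037] 0.010031403962211038
0.008 [-1.2901  0.3955 -0.1757] 0.009797513619571131
0.012 [-1.6393 -0.1869  0.7204] 0.010068242592201937
0.02 [-0.1157 -1.3172 -2.93  ] 0.010101190984430216
0.06 [-0.017  -0.5696 -4.7009] 0.009908365003874969
0.14 [-0.0454 -0.7843 -3.4738] 0.009840013971606295
[ 0.7619  0.7197 -3.8   ] 18.0083 [ 22.4925   9.9975 109.8653  -0.0014  60.134   37.3098]
side saddle [(0.72, [0.563, 0.1649, 0.1712])]
side bail_grip [(0.76, [0.442, 0.1936, 0.2767]), (0.59, [0.3941, -0.1349, 0.0618]), (0.54, [0.7713, -0.179, 0.0615])]
side bail_pivot [(0.88, [0.4355, 0.1954, 0.2049]), (0.87, [0.4325, -0.1936, 0.0635]), (0.56, [0.7692, -0.2458, 0.0587])]
side pail [(0.86, [0.7681, -0.2518, -0.0003]), (0.74, [0.4346, -0.1973, 0.002]), (0.68, [0.4365, 0.1969, 0.1405])]
wrist saddle [(0.91, [0.5627, 0.1639, 0.1708])]
wrist bail_grip [(0.85, [0.4369, 0.1945, 0.2761]), (0.6, [0.7702, -0.1771, 0.0619])]
wrist bail_pivot [(0.76, [0.4369, 0.1925, 0.2093]), (0.62, [0.7717, -0.2509, 0.0634])]
wrist pail [(0.92, [0.434, 0.194, 0.1459]), (0.6, [0.766, -0.2467, -0.0006]), (0.6, [0.4385, 0.1961, 0.2767])]
```

View pics/c5.png

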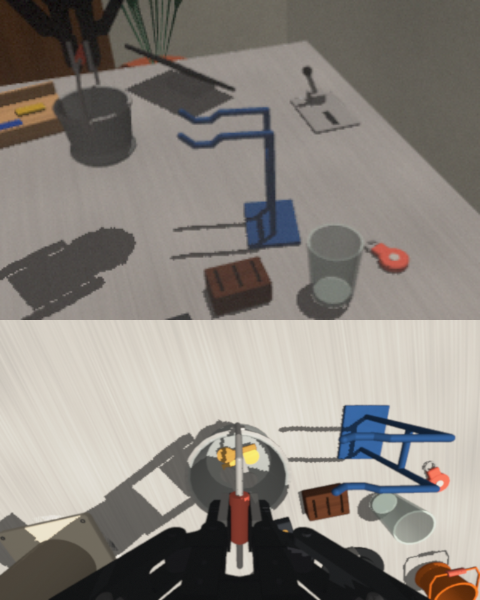

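The side view shows the pail hanging upright below the gripper, to the left of the prongs and clear of them. The wrist view shows the bar centred in the pads and the prongs to the right. Averaging all the saddle readings gives (0.561,0.1635). Now threading it in.

Run:
```python
from h import *
sy=-14.8;sad=np.array([.561,.1635,.1717]);g=tcp_to_grasp
a=sad+Rz(sy)@[-.125,0,0]
movel([a[0],a[1],.202-g],v=.1);dwell(.3)
print(movel([sad[0],sad[1],.202-g],v=.06,contact_N=5),sense()['contact_force'],sense()['tool_pos'])
dwell(.4);s0=sense();print(s0['contact_force'],s0['time'])
for c in('wrist',):
    save('c6'+c,read_camera(c))
    for t in('saddle','bail_grip','bail_pivot'):print(c,t,[(round(d['conf'],2),np.array(d['point']).round(4).tolist()) for d in place_of(t,c)[:2]])
save('c6side',read_camera('side'))
a=cv2.imread('pics/c6side.png')[60:260,130:430];b=cv2.imread('pics/c6wrist.png');cv2.imwrite('pics/c6.png',np.vstack([cv2.resize(a,(450,300)),cv2.resize(b,(450,281))]))
```

```text
False [ 0.4564  0.3026 -3.8289] [0.5608 0.1635 0.1833]
[ 0.3437  0.2825 -3.9844] 22.3333
wrist saddle []
wrist bail_grip [(0.69, [0.5606, 0.1649, 0.2013])]
wrist bail_pivot [(0.68, [0.5595, 0.1617, 0.1315]), (0.58, [0.5561, 0.1612, 0.0677])]
```

View pics/c6.png

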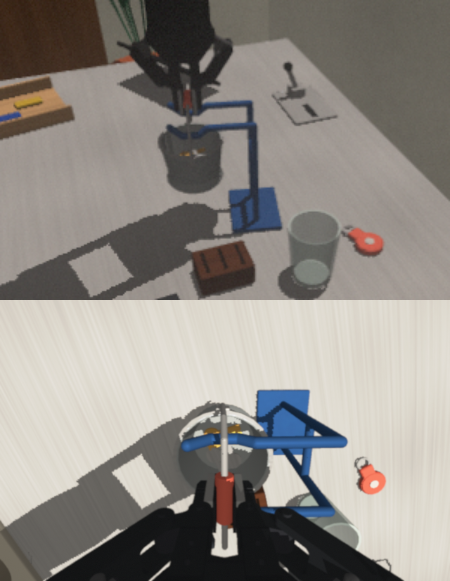

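The prongs now lie between the bar and the rim, with the bar crossing the prong's dip at wrist crop (225,440). Lowering until the prongs take the weight, then releasing.

Run:
```python
from h import *
p=np.array(sense()['tool_pos']);g=tcp_to_grasp
movel([p[0],p[1],.178-g],v=.06);dwell(.2)
print(movel([p[0],p[1],.166-g],v=.015,contact_N=3));s=sense();print(s['contact_force'],s['tool_pos'][2]+g)
set_gripper(.02,20);dwell(.4);print(sense()['contact_force'])
set_gripper(.04);p=np.array(sense()['tool_pos'])
C=movel(p+[0,0,.05],v=.05,contact_N=3);print('c',C)
movel(p+[0,0,.14],v=.15)
dwell(.5)
for c in('wrist','side'):
    save('c7'+c,read_camera(c))
    for t in('saddle','bail_grip','bail_pivot','pail'):print(c,t,[(round(d['conf'],2),np.array(d['point']).round(4).tolist()) for d in place_of(t,c)[:2]])
print(sense()['time'])
a=cv2.imread('pics/c7side.png')[60:260,130:430];b=cv2.imread('pics/c7wrist.png');cv2.imwrite('pics/c7.png',np.vstack([cv2.resize(a,(450,300)),cv2.resize(b,(450,281))]))
```

```text
True
[-1.0302  0.196   3.7357] 0.17102422356357683
[-0.1274 -0.851   0.9489]
c False
wrist saddle [(0.39, [0.5586, 0.0269, -0.0007])]
wrist bail_grip [(0.91, [0.5582, 0.1622, 0.177]), (0.72, [0.7691, -0.1768, 0.0615])]
wrist bail_pivot [(0.7, [0.5574, 0.1626, 0.1046])]
wrist pail [(0.64, [0.4327, -0.1921, -0.0])]
side saddle [(0.98, [0.5606, 0.1655, 0.1718])]
side bail_grip [(0.94, [0.3944, -0.1372, 0.0603]), (0.64, [0.5667, 0.1623, 0.1714])]
side bail_pivot [(0.87, [0.4298, -0.1937, 0.0626]), (0.6, [0.5588, 0.1635, 0.1035])]
side pail [(0.81, [0.5622, 0.1665, 0.0366]), (0.64, [0.7662, -0.2519, 0.0025])]
27.7583
```

View pics/c7.png

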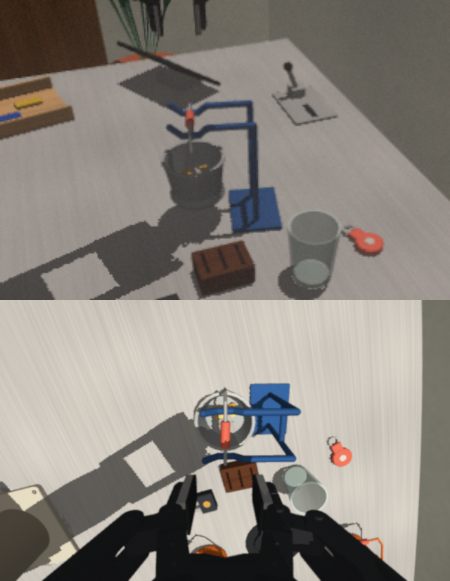

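The pail hangs upright with its bar in both dips and the coral grip between the prongs (wrist crop (225,433)). The gripper is clear and the other objects are where they were. Handing in.

```bash
python3 -c "
from h import *
print(hand_in())"
```

```text
the job is handed in; nothing more can be done
None
```

The zinc pail hangs by its bail in the dips of both prongs with the coral grip between them; the bail was raised upright before the pail left the dock, and the job was handed in at about 28 s with the gripper clear.

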